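# Sort used baking forms over a tipping tray

### The job

Clear the two baking forms from the bench over the tipping sorter: first set the steel loaf tin gently on the half of the level tray next to the blue wash crate and let go, so that its own weight tips the tray and it slides into the crate. When the tray has swung back level, send the carved wooden mould the same way into the yellow dry-storage crate, since wood must not be washed. Do not drop the forms onto the tray or lay them into the crates by hand, and leave the bottle, cup and scraper where they are.

Things in the scene. Friction and masses are not known exactly. Their poses are not given: they have to be found in the camera images.
- sorter: tipping sorter fixed on the bench: dark base plate 150 x 190 mm, two grey side plates carrying a pivoting tray. Origin under the middle of the base, z up. The tray pivots about a level line along the sorter's x; its two open ends point to the sorter's +y and -y, and a crate stands below each end
- tray_mid (a point): middle of the tray, on its liner above the pivot line, 150 mm above the bench. Tray: 320 mm long (y), white slick liner 84 mm wide (x) between low metal side guides, 5 mm thick, that stand 8 mm above the liner: keep fingers that open beside a form above the guides
- tray (a joint): tilt of the tray in rad: 0 level, positive when the sorter's +y end is down, stops at -0.44 and +0.44. A light spring brings the empty tray back to level within about 2 s; a form set on one half tips it to that side within about half a second and slides off the end
- pad_pos (a point): middle of the tray half towards the sorter's +y end, on the liner surface (85 mm from the pivot), framed by blue lines; moves with the tray
- pad_neg (a point): middle of the tray half towards the sorter's -y end, on the liner surface (85 mm from the pivot), framed by blue lines; moves with the tray
- wash_crate_in (a point): blue open wash crate, 180 x 280 mm outside, 55 mm high, fixed below one end of the tray (which end varies): middle of its inner floor, 5 mm above the bench; y along the 280 mm side
- dry_crate_in (a point): yellow open dry-storage crate, same size, below the other end of the tray: middle of its inner floor; y along the 280 mm side
- tin_mid (a point): small dark steel loaf tin, open on top: 60 mm wide (x), 140 mm long (y), 50 mm high, walls 4 mm, about 0.32 kg, standing on the bench: its centre, 25 mm above its underside. Can be held from above across the 60 mm width
- tin: the same loaf tin, origin at the centre of its underside
- mould_mid (a point): carved wooden mould, a block 58 mm wide (x), 140 mm long (y), 44 mm high with three rosettes on top, about 0.28 kg, lying on the bench: its centre, 22 mm above its underside. Can be held from above across the 58 mm width
- mould: the same wooden mould, origin at the centre of its underside
- bottle: green bottle, 64 mm across, 190 mm high, origin under its base; leave alone
- cup: white paper cup, 76 mm across, 95 mm high, origin under its base; leave alone
- scraper: dough scraper, orange plastic blade 80 x 110 mm with a dark wooden grip, lying flat; origin at its middle on the bench; leave alone

How it is judged:
By the outcome, as a careful person would: the job done as asked, in the order asked, and still so for the second after the job is handed in, with the robot touching nothing.
It also fails if it takes over 72 s, if anything falls off the work surface, if the arm or the gripper's body presses on something with over 40 N, if the wrist force passes 120 N, or if a joint passes its speed limit or range.

### The arm

A 6-joint arm with a two-finger parallel gripper is mounted at the origin on the work surface. World frame = base frame: x ahead of the robot, y to its left, z up, the work surface at z = 0. Lengths are in m, angles in rad, forces in N, time in s.
With the tool pointing down it reaches from about 0.35 to 0.975 m from the base axis. Payload 4.9 kg.
Tool frame: the origin (TCP) lies on the mounting face of the last link; the fingertips stand 173 mm ahead of it and the grasp point (between the pads) lies 155 mm ahead of it; z points along the fingers, y is the direction in which the jaws open and shut (so a half turn about z gives the same grasp; the last joint's range is limited). The gripper opens to 85 mm and grips with 20 to 120 N. Pads are 22 mm wide; open, the fingers measure 114 mm over their backs; the gripper's body (76 mm by 85 mm) begins 54 mm behind the grasp point. The pads swing forward as they close: fully open they stand 13 mm farther back than shut.
Start: joints at [1.061, 0.053, 1.613, -0, 1.476, -0.119], TCP at [0.238, 0.578, 0.405] pointing down, gripper open.
Joint ranges: [-3.01, 3.01], [-1.01, 2.22], [0.06, 2.58], [-1.02, 4.17], [0.09, 2.62], [-3.14, 3.14]. Speed limits (rad/s): [2.57, 2.57, 3.14, 3.14, 3.14, 3.14].

### API

Orientations are given as a unit quaternion [w, x, y, z].
In Python, from plant import manip gives the robot as it stands.
- The arm moves only by the tool play_rows, never from a script. Its argument "increments" is a list of rows, each an object with "offset": the shift along the tool's x, y, z in mm, a list of three; "twist": the turn about the tool's z in rad; "grip": the opening, from 0 (shut) to 1 (fully open). In form: [{"offset": [dx, dy, dz], "twist": twist, "grip": grip}, ...]. A call has 1 to 5 rows; each row is the pose to reach, as a shift and turn from the pose commanded when the call began, along the tool's axes at that moment; what a row does not reach only later rows make up. A row lasts 1/12 s, in which the tool goes at most 41.7 mm and 7.16 degrees, less where a joint would pass 70% of its speed; a pose out of reach is approached as far as the arm can. A call with a gripper value outside its range is refused whole. The fingers move at their own pace and stop on an object; the grip force is fixed at half the most. Time passes only in rows, so rows that repeat a pose let the fingers close. It gives the time, the measured TCP pose, the force and the opening at its end, in the units of the state.
- manip.state(): the state, without advancing time (a new reading comes with each control period).
- manip.grab_frame(name): name is "scene" or "top" or "wrist"; returns the picture (420x560x3 uint8, blue, green, red); there is no depth.
- manip.get_calibration(name): a dict with "fx", "fy", "cx", "cy" (pixels), "k1" (the pictures are not rectified: a ray, as slopes to the right and down, at radius r is drawn at 1 + k1 r^2 times it, then the intrinsics apply), "T" (4x4, takes a point from camera to world coordinates). Camera axes: x right, y down, z forward; pixel columns grow to the right and rows downward; lengths in m; the calibration is good to about 2 mm. A picture is of the moment at which its call begins: read the wrist's pose just before it. get_calibration takes no time and is no camera call; for the wrist camera it gives the pose at the moment of the call.
- manip.job_done(): hands the job in, once; it reports no verdict.
Trained networks look in the newest picture that a camera, given by its name, has taken for a name from the list of things; names that differ only in an ending like _2 or _b are one class to them, and where a whole thing is asked for, a point or a joint stands for the part that bears it (a point fixed in the world has none). Each returns a list of dicts, best first, with "p" (0 to 1); they miss things now and then, are a little off and sometimes report something else, mostly with a low value. They report only what shows in the picture. A call takes as long as a camera call.
- manip.boxes_of(query, camera): "xyz" ([x, y, z] in m, in the coordinates of the camera as it stood for that picture, good to about 4 mm: the middle of the surface that is visible of it).
- manip.tip_of(query, camera): "xyz" ([x, y, z] in m, in the coordinates of the camera as it stood for that picture, good to about 4 mm: a listed point, or the origin of a listed thing).
The state is a dict: "time": time; "joint_pos": joint angles; "joint_vel": joint speeds; "joint_efforts": joint torques, N m; "tool_pos": TCP position; "tool_rot": TCP orientation; "contact_force": force on the tool from outside, world axes, zero at the start; "ft_torque": the same for the moment, N m; "gripper_width": opening from 0.0 (shut) to 1.0 (fully open).
Only numpy, scipy, OpenCV 4.12 (cv2) and the standard library are available. Lean on these libraries where they do the work, as an engineer would, in place of code of your own. Each camera call takes 0.05 s, during which the arm holds its last target. There are 200 camera calls.

## Working session

There is one attempt and no reset: what is moved stays moved. The work goes in short steps, Python scripts to look and compute and a tool call to move; the robot and the scene stay as the last step left them, time stands still between calls to the robot, and variables do not carry over. Pictures are saved under pics/ and viewed, about 8 in all and at most 12, crops included, and the job is handed in when it is done.

Besides the shell and the picture viewer there is one more tool, called by a JSON object that holds its "method" and its "body", one argument or row to a line. play_rows: Moves the arm, as the interface text tells. Its arguments: {"type":"object","properties":{"increments":{"type":"array"}},"required":["increments"]}

```bash
mkdir -p pics; ls; cat > h.py <<'E'
from plant import manip
import numpy as np, cv2
from scipy.spatial.transform import Rotation as R
def tw(q,cam,f='tip_of'):
    T=np.array(manip.get_calibration(cam)['T'])
    return [(round(d['p'],2),np.round((T@np.r_[d['xyz'],1])[:3],3).tolist()) for d in getattr(manip,f)(q,cam)[:2]]
def proj(P,cam):
    c=manip.get_calibration(cam);p=np.linalg.inv(np.array(c['T']))@np.r_[P,1]
    a=p[:2]/p[2];a=a*(1+c['k1']*(a@a));return np.array([a[0]*c['fx']+c['cx'],a[1]*c['fy']+c['cy']])
def unproj(u,v,z,cam):
    c=manip.get_calibration(cam);d=np.array([(u-c['cx'])/c['fx'],(v-c['cy'])/c['fy']]);a=d.copy()
    for _ in range(20):a=d/(1+c['k1']*(a@a))
    T=np.array(c['T']);r=T[:3,:3]@np.r_[a,1];o=T[:3,3];return o+r*(z-o[2])/r[2]
def tool():
    s=manip.state();q=s['tool_rot'];return np.array(s['tool_pos']),R.from_quat([q[1],q[2],q[3],q[0]]).as_matrix()
E
python3 - <<'E'
from h import *
a=manip.grab_frame('scene');b=manip.grab_frame('top')
cv2.imwrite('pics/s.png',a);cv2.imwrite('pics/t.png',b)
for q in ['sorter','tray_mid','pad_pos','pad_neg','wash_crate_in','dry_crate_in','tin_mid','mould_mid','bottle','cup','scraper']:
    print(q,'top',tw(q,'top'),'scene',tw(q,'scene'))
p,M=tool();print(p,M.round(3),manip.state()['time'])
E
```

```text
pics
sorter top [(0.65, [0.596, -0.089, 0.002])] scene [(0.65, [0.593, -0.085, -0.003]), (0.16, [0.748, 0.128, 0.006])]
tray_mid top [(0.96, [0.595, -0.089, 0.151])] scene [(0.95, [0.596, -0.088, 0.147]), (0.21, [0.45, -0.307, 0.004])]
pad_pos top [(0.64, [0.647, -0.018, 0.151]), (0.63, [0.732, -0.277, 0.001])] scene [(0.7, [0.647, -0.016, 0.152])]
pad_neg top [(0.7, [0.55, -0.153, 0.15])] scene [(0.94, [0.549, -0.157, 0.146]), (0.51, [0.458, 0.311, -0.001])]
wash_crate_in top [(0.79, [0.455, -0.306, 0.006])] scene [(0.66, [0.452, -0.304, 0.003])]
dry_crate_in top [(0.84, [0.745, 0.128, 0.006])] scene [(0.69, [0.747, 0.126, 0.006])]
tin_mid top [(0.74, [0.459, 0.315, 0.027])] scene [(0.88, [0.459, 0.314, 0.027])]
mould_mid top [(0.68, [0.435, 0.033, 0.028])] scene [(0.94, [0.434, 0.033, 0.019])]
bottle top [(0.92, [0.659, 0.413, 0.001])] scene [(0.66, [0.661, 0.413, 0.002])]
cup top [(0.96, [0.491, 0.535, 0.001])] scene [(0.62, [0.494, 0.532, -0.006])]
scraper top [(0.92, [0.733, -0.276, 0.002])] scene [(0.62, [0.733, -0.273, -0.002])]
[0.23809763 0.57785453 0.40466909] [[-0.925  0.381 -0.   ]
 [ 0.381  0.925 -0.   ]
 [-0.    -0.    -1.   ]] 1.2
```

View pics/t.png

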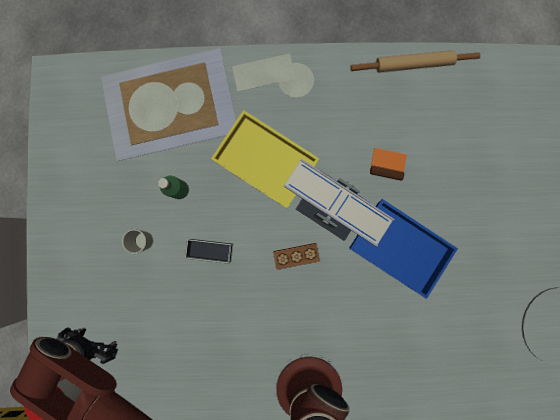

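View pics/s.png

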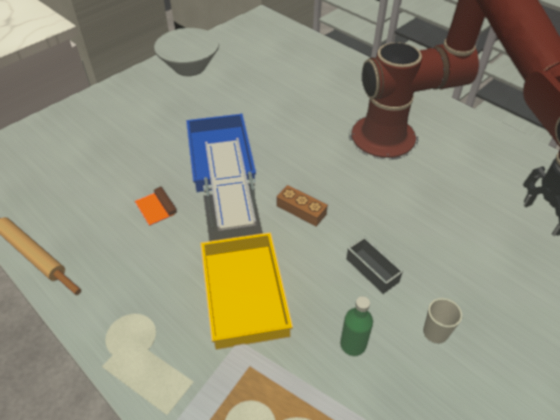

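Top view: tin at about px (210,251), mould at (297,256), the blue crate by pad_neg at (405,250) and the yellow by pad_pos at (265,158). The networks agree with the picture. Next I measure the orientations.

```bash
cat >> h.py <<'E'
def ang_rect(mask,z,cam):
    cs,_=cv2.findContours(mask.astype(np.uint8),cv2.RETR_EXTERNAL,cv2.CHAIN_APPROX_NONE)
    c=max(cs,key=cv2.contourArea)[:,0,:]
    P=np.array([unproj(u,v,z,cam)[:2] for u,v in c],np.float32)
    (cx,cy),(w,h),a=cv2.minAreaRect(P)
    if w<h:a+=90
    return round(cx,4),round(cy,4),round(max(w,h),4),round(min(w,h),4),round((a+90)%180-90,2) # long-axis angle deg
def go(x,y,z,jaw):
    """offset/twist (tool axes) to put grasp point at xyz with jaw axis angle jaw deg"""
    p,M=tool();g=p+M[:,2]*.155;d=M.T@(np.array([x,y,z])-g)
    cur=np.degrees(np.arctan2(M[1,1],M[0,1]));t=-(jaw-cur);t=(t+90)%180-90
    print('offset',(d*1000).round(1),'twist',round(np.radians(t),3),'j6',round(manip.state()['joint_pos'][5],2))
E
python3 - <<'E'
from h import *
b=cv2.imread('pics/t.png');hsv=cv2.cvtColor(b,cv2.COLOR_BGR2HSV)
def win(m,u,v,r=34):
    o=np.zeros_like(m);o[v-r:v+r,u-r:u+r]=m[v-r:v+r,u-r:u+r];return o
print('tin',ang_rect(win((hsv[...,2]<95),210,251),.05,'top'))
print('mould',ang_rect(win((hsv[...,0]<22)&(hsv[...,1]>90),297,256),.04,'top'))
print('white',ang_rect(cv2.morphologyEx(win((hsv[...,1]<40)&(hsv[...,2]>170),340,203,70).astype(np.uint8),cv2.MORPH_CLOSE,np.ones((5,5))),.15,'top'))
go(.459,.315,.25,-3)
E
```

```text
tin (0.4603, 0.3079, 0.1422, 0.0601, 82.48)
mould (0.4361, 0.0339, 0.138, 0.0583, -80.26)
white (0.5976, -0.085, 0.3102, 0.0813, 55.83)
offset [-3.044e+02 -1.589e+02 -3.000e-01] twist 1.232 j6 -0.12
```

{"method": "play_rows", "body": {
  "increments": [
    {"offset":[-40,-20,0],"twist":0.12,"grip":1},
    {"offset":[-75,-40,0],"twist":0.24,"grip":1},
    {"offset":[-110,-58,0],"twist":0.36,"grip":1},
    {"offset":[-145,-77,0],"twist":0.48,"grip":1},
    {"offset":[-180,-95,0],"twist":0.6,"grip":1}
  ]
}}

```text
time: 1.62
tool_pos: [0.369, 0.4199, 0.4049]
tool_rot: [0.0, 0.478, 0.878, 0.0]
contact_force: [1.5, -0.0, 0.0]
gripper_width: 1.0
```

```bash
python3 -c "
from h import *
go(.459,.315,.25,-7.5);print(manip.state()['time'])"
```

```text
offset [-1.37e+02  1.85e+01 -1.00e-01] twist 0.705 j6 0.14
1.6167
```

{"method": "play_rows", "body": {
  "increments": [
    {"offset":[-30,4,0],"twist":0.12,"grip":1},
    {"offset":[-60,8,0],"twist":0.24,"grip":1},
    {"offset":[-90,12,0],"twist":0.36,"grip":1},
    {"offset":[-115,16,0],"twist":0.48,"grip":1},
    {"offset":[-137,18,0],"twist":0.6,"grip":1}
  ]
}}

```text
time: 2.03
tool_pos: [0.4595, 0.3152, 0.4049]
tool_rot: [0.0, 0.717, 0.697, 0.0]
contact_force: [0.9, 0.2, -0.0]
gripper_width: 1.001
```

{"method": "play_rows", "body": {
  "increments": [
    {"offset":[0,0,0],"twist":0.105,"grip":1},
    {"offset":[0,0,0],"twist":0.105,"grip":1},
    {"offset":[0,0,0],"twist":0.105,"grip":1}
  ]
}}

```text
time: 2.28
tool_pos: [0.4585, 0.3166, 0.4047]
tool_rot: [-0.0, 0.749, 0.662, -0.0]
contact_force: [-1.0, 0.3, -0.0]
gripper_width: 1.004
```

```bash
python3 - <<'E'
from h import *
b=manip.grab_frame('wrist');print(tw('tin_mid','wrist'),tw('tin','wrist'))
cv2.imwrite('pics/w1.png',b);hsv=cv2.cvtColor(b,cv2.COLOR_BGR2HSV)
print(proj([.459,.315,.05],'wrist'))
go(.459,.315,.25,-7.5);print(manip.state()['time'])
E
```

```text
[(0.74, [0.454, 0.31, 0.024])] [(0.62, [0.459, 0.306, 0.0]), (0.47, [0.661, 0.413, 0.003])]
[275.82549273 179.73236443]
offset [-2.1  1.2 -0.3] twist 0.009 j6 0.59
2.4333
```

View pics/w1.png

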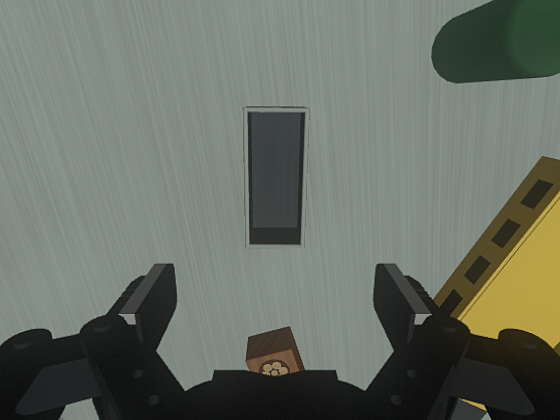

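```bash
python3 - <<'E'
from h import *
P=np.array([unproj(u,v,.05,'wrist')[:2] for u,v in [(244,107),(309,107),(304,246),(246,246)]]);print(P.round(4))
c=P.mean(0);l=(P[0]+P[1]-P[2]-P[3])/2;print(c,np.linalg.norm(l),np.degrees(np.arctan2(l[1],l[0])),np.linalg.norm(P[0]-P[1]))
go(c[0],c[1],.033,np.degrees(np.arctan2(l[1],l[0]))-90)
E
```

```text
[[0.4382 0.3866]
 [0.4975 0.3794]
 [0.4797 0.241 ]
 [0.4196 0.2483]]
[0.45873623 0.31383317] 0.13952366023351737 82.51321400135667 0.05969215677058224
offset [ -3.3   1.1 216.7] twist 0.008 j6 0.59
```

{"method": "play_rows", "body": {
  "increments": [
    {"offset":[-3,1,40],"twist":0.008,"grip":1},
    {"offset":[-3,1,80],"twist":0.008,"grip":1},
    {"offset":[-3,1,120],"twist":0.008,"grip":1},
    {"offset":[-3,1,150],"twist":0.008,"grip":1},
    {"offset":[-3,1,180],"twist":0.008,"grip":1}
  ]
}}

```text
time: 2.85
tool_pos: [0.458, 0.314, 0.2226]
tool_rot: [-0.0, 0.752, 0.66, -0.001]
contact_force: [0.8, -0.2, -0.4]
gripper_width: 0.998
```

{"method": "play_rows", "body": {
  "increments": [
    {"offset":[0,0,20],"twist":0,"grip":1},
    {"offset":[0,0,37],"twist":0,"grip":1},
    {"offset":[0,0,37],"twist":0,"grip":0.6},
    {"offset":[0,0,37],"twist":0,"grip":0.4},
    {"offset":[0,0,37],"twist":0,"grip":0.4}
  ]
}}

```text
time: 3.27
tool_pos: [0.4594, 0.3143, 0.1891]
tool_rot: [0.0, 0.752, 0.659, 0.001]
contact_force: [0.5, -0.4, -1.9]
gripper_width: 0.692
```

{"method": "play_rows", "body": {
  "increments": [
    {"offset":[0,0,0],"twist":0,"grip":0.4},
    {"offset":[0,0,0],"twist":0,"grip":0.4},
    {"offset":[0,0,0],"twist":0,"grip":0.4}
  ]
}}

```text
time: 3.52
tool_pos: [0.4592, 0.3138, 0.1885]
tool_rot: [0.0, 0.752, 0.659, 0.001]
contact_force: [-0.0, -0.1, -3.1]
gripper_width: 0.691
```

```bash
python3 - <<'E'
from h import *
print(tool()[0],manip.state()['gripper_width'],manip.state()['contact_force'])
# tray refine: average evidence
w=(.455-.747)**2
print(tw('tray_mid','top'))
go(.4587,.3138,.032,-7.5)
E
```

```text
[0.45919382 0.31377359 0.18849248] 0.6913237565662614 [-0.02327432 -0.06882391 -3.09519169]
[(0.96, [0.595, -0.089, 0.151])]
offset [-0.  -0.5  1.3] twist -0.002 j6 0.6
```

{"method": "play_rows", "body": {
  "increments": [
    {"offset":[0,0,-25],"twist":0,"grip":0.4},
    {"offset":[0,0,-65],"twist":0,"grip":0.4},
    {"offset":[0,0,-105],"twist":0,"grip":0.4},
    {"offset":[0,0,-145],"twist":0.1,"grip":0.4},
    {"offset":[0,0,-185],"twist":0.2,"grip":0.4}
  ]
}}

```text
time: 3.98
tool_pos: [0.4586, 0.3133, 0.3745]
tool_rot: [-0.0, 0.816, 0.578, -0.0]
contact_force: [0.2, 1.1, -2.8]
gripper_width: 0.691
```

{"method": "play_rows", "body": {
  "increments": [
    {"offset":[0,0,-20],"twist":0.1,"grip":0.4},
    {"offset":[0,0,-30],"twist":0.2,"grip":0.4},
    {"offset":[0,0,-30],"twist":0.26,"grip":0.4},
    {"offset":[0,0,-30],"twist":0.26,"grip":0.4}
  ]
}}

```text
time: 4.32
tool_pos: [0.4591, 0.3136, 0.4043]
tool_rot: [0.0, 0.883, 0.469, 0.001]
contact_force: [-0.8, -0.4, -3.1]
gripper_width: 0.694
```

```bash
python3 - <<'E'
from h import *
print(tool()[0],manip.state()['gripper_width'],manip.state()['contact_force'])
go(.5485,-.157,.25,-34.1)
E
```

```text
[0.45907519 0.31360333 0.40434065] 0.6937310915973296 [-0.81828475 -0.36652726 -3.1274924 ]
offset [-340.4  337.3   -1. ] twist 0.001 j6 1.06
```

{"method": "play_rows", "body": {
  "increments": [
    {"offset":[-20,20,0],"twist":0,"grip":0.4},
    {"offset":[-45,45,0],"twist":0,"grip":0.4},
    {"offset":[-70,70,0],"twist":0,"grip":0.4},
    {"offset":[-95,95,0],"twist":0,"grip":0.4},
    {"offset":[-120,120,0],"twist":0,"grip":0.4}
  ]
}}

```text
time: 4.73
tool_pos: [0.4911, 0.1456, 0.4017]
tool_rot: [-0.0, 0.882, 0.471, -0.001]
contact_force: [1.0, -0.1, -3.2]
gripper_width: 0.694
```

{"method": "play_rows", "body": {
  "increments": [
    {"offset":[-25,25,0],"twist":0,"grip":0.4},
    {"offset":[-50,50,0],"twist":0,"grip":0.4},
    {"offset":[-75,75,0],"twist":0,"grip":0.4},
    {"offset":[-100,100,0],"twist":0,"grip":0.4},
    {"offset":[-120,120,0],"twist":0,"grip":0.4}
  ]
}}

```text
time: 5.15
tool_pos: [0.5237, -0.0219, 0.4017]
tool_rot: [-0.0, 0.883, 0.47, -0.001]
contact_force: [0.9, -1.1, -2.9]
gripper_width: 0.693
```

{"method": "play_rows", "body": {
  "increments": [
    {"offset":[-25,25,0],"twist":0,"grip":0.4},
    {"offset":[-50,50,0],"twist":0,"grip":0.4},
    {"offset":[-75,75,0],"twist":0,"grip":0.4},
    {"offset":[-90,87,0],"twist":0,"grip":0.4},
    {"offset":[-100,97,0],"twist":0,"grip":0.4}
  ]
}}

```text
time: 5.57
tool_pos: [0.5482, -0.1589, 0.4015]
tool_rot: [-0.001, 0.883, 0.469, -0.001]
contact_force: [0.5, 0.9, -3.8]
gripper_width: 0.691
```

```bash
python3 - <<'E'
from h import *
b=manip.grab_frame('wrist');print(tool()[0])
for q in ['pad_neg','pad_pos','tray_mid','tin_mid','tin']: print(q,tw(q,'wrist'))
cv2.imwrite('pics/w2.png',b)
go(.5485,-.157,.25,-34.1)
E
```

```text
[ 0.5485293  -0.16001543  0.40163803]
pad_neg [(0.65, [0.435, 0.033, 0.022])]
pad_pos []
tray_mid [(0.71, [0.547, -0.16, 0.215]), (0.57, [0.597, -0.088, 0.15])]
tin_mid [(0.65, [0.543, -0.163, 0.24])]
tin []
offset [-1.3  1.  -2.6] twist 0.004 j6 0.18
```

View pics/w2.png

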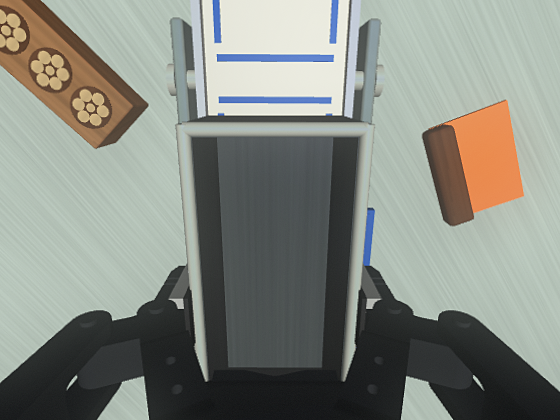

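```bash
python3 - <<'E'
from h import *
p,M=tool();ux,uy=M[:,0],M[:,1]
for u,v,z in [(275,100,.15),(275.5,58,.15),(217,58,.15),(334,58,.15),(219,100,.15),(331,100,.15),(276,130,.263),(182,130,.263),(370,130,.263)]:
    q=unproj(u,v,z,'wrist');d=q-p;print((u,v),q.round(4),'tool x,y mm',(d@ux*1000).round(1),(d@uy*1000).round(1))
print(np.degrees(np.arctan2(M[1,1],M[0,1])))
E
```

```text
(275, 100) [ 0.5896 -0.094   0.15  ] tool x,y mm 73.9 0.1
(275.5, 58) [ 0.6033 -0.0741  0.15  ] tool x,y mm 98.0 0.4
(217, 58) [ 0.574  -0.0546  0.15  ] tool x,y mm 98.0 -34.8
(334, 58) [ 0.6325 -0.0938  0.15  ] tool x,y mm 98.0 35.6
(219, 100) [ 0.5605 -0.0746  0.15  ] tool x,y mm 73.8 -34.8
(331, 100) [ 0.6186 -0.1135  0.15  ] tool x,y mm 73.9 35.1
(276, 130) [ 0.5856 -0.1005  0.263 ] tool x,y mm 66.3 0.3
(182, 130) [ 0.5611 -0.0841  0.263 ] tool x,y mm 66.3 -29.2
(370, 130) [ 0.6101 -0.1169  0.263 ] tool x,y mm 66.3 29.8
-33.87423707820521
```

{"method": "play_rows", "body": {
  "increments": [
    {"offset":[0,0,20],"twist":0,"grip":0.4},
    {"offset":[0,0,40],"twist":0,"grip":0.4},
    {"offset":[0,0,52],"twist":0,"grip":0.4},
    {"offset":[0,0,58],"twist":0,"grip":0.4},
    {"offset":[0,0,58],"twist":0,"grip":0.4}
  ]
}}

```text
time: 6.28
tool_pos: [0.548, -0.1557, 0.3427]
tool_rot: [-0.001, 0.883, 0.47, -0.001]
contact_force: [-0.7, 0.8, -2.7]
gripper_width: 0.694
```

{"method": "play_rows", "body": {
  "increments": [
    {"offset":[0,0,1],"twist":0,"grip":0.4},
    {"offset":[0,0,2],"twist":0,"grip":0.4},
    {"offset":[0,0,2],"twist":0,"grip":0.4}
  ]
}}

```text
time: 6.53
tool_pos: [0.5489, -0.1567, 0.3439]
tool_rot: [0.001, 0.883, 0.47, 0.001]
contact_force: [0.2, -1.0, -3.3]
gripper_width: 0.692
```

```bash
python3 - <<'E'
from h import *
b=manip.grab_frame('scene');cv2.imwrite('pics/s2.png',cv2.resize(b[90:270,150:340],None,fx=3,fy=3,interpolation=cv2.INTER_CUBIC))
print(tool()[0],manip.state()['contact_force'],tw('pad_pos','scene'))
E
```

```text
[ 0.5488202  -0.1567474   0.34389619] [-0.38393009  0.32606967 -2.12218501] [(0.63, [0.645, -0.014, 0.153])]
```

View pics/s2.png

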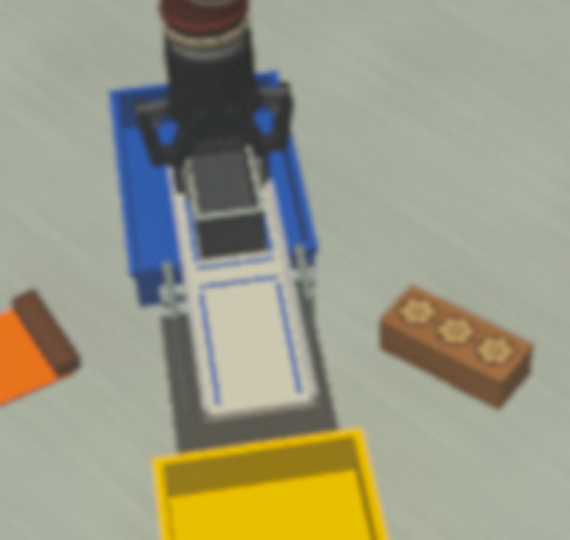

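Tin sits level and centred over the blue-side half, a few mm above it. I lower further in small steps.

{"method": "play_rows", "body": {
  "increments": [
    {"offset":[0,0,1],"twist":0,"grip":0.4},
    {"offset":[0,0,2],"twist":0,"grip":0.4},
    {"offset":[0,0,2],"twist":0,"grip":0.4},
    {"offset":[0,0,2],"twist":0,"grip":0.4}
  ]
}}

```text
time: 6.97
tool_pos: [0.5485, -0.1567, 0.3406]
tool_rot: [-0.0, 0.883, 0.47, -0.0]
contact_force: [-1.1, 0.0, -2.5]
gripper_width: 0.693
```

{"method": "play_rows", "body": {
  "increments": [
    {"offset":[0,0,0.7],"twist":0,"grip":0.4},
    {"offset":[0,0,1.5],"twist":0,"grip":0.4},
    {"offset":[0,0,1.5],"twist":0,"grip":0.4},
    {"offset":[0,0,1.5],"twist":0,"grip":0.4}
  ]
}}

```text
time: 7.3
tool_pos: [0.5485, -0.1566, 0.3391]
tool_rot: [-0.0, 0.883, 0.47, -0.0]
contact_force: [0.6, -0.1, -2.7]
gripper_width: 0.695
```

```bash
python3 - <<'E'
from h import *
F=[];Z=[]
for _ in range(6):
    manip.grab_frame('scene');s=manip.state();F.append(s['contact_force'][2]);Z.append(s['tool_pos'][2])
print(np.round(F,2),np.round(Z,4),np.mean(F),np.mean(Z))
E
```

```text
[-2.38 -2.29 -3.53 -2.58 -2.89 -2.81] [0.3391 0.3392 0.3392 0.3392 0.3393 0.3392] -2.7459371027337265 0.3392108930130567
```

{"method": "play_rows", "body": {
  "increments": [
    {"offset":[0,0,0.8],"twist":0,"grip":0.4},
    {"offset":[0,0,0.8],"twist":0,"grip":0.4},
    {"offset":[0,0,0.8],"twist":0,"grip":0.4}
  ]
}}

```text
time: 7.85
tool_pos: [0.5485, -0.1566, 0.3383]
tool_rot: [-0.0, 0.883, 0.47, -0.0]
contact_force: [0.3, 0.7, -3.1]
gripper_width: 0.695
```

```bash
python3 - <<'E'
from h import *
F=[]
for _ in range(6):
    manip.grab_frame('scene');s=manip.state();F.append(s['contact_force'][2])
print(np.mean(F),s['tool_pos'])
E
```

```text
-2.7273074995291875 [ 0.54852559 -0.15666671  0.33842161]
```

{"method": "play_rows", "body": {
  "increments": [
    {"offset":[0,0,0.8],"twist":0,"grip":0.4},
    {"offset":[0,0,0.8],"twist":0,"grip":1},
    {"offset":[0,0,0.8],"twist":0,"grip":1},
    {"offset":[0,0,0.8],"twist":0,"grip":1},
    {"offset":[0,0,0.8],"twist":0,"grip":1}
  ]
}}

```text
time: 8.57
tool_pos: [0.5487, -0.1568, 0.3382]
tool_rot: [0.0, 0.883, 0.47, 0.0]
contact_force: [-0.1, 0.4, -0.6]
gripper_width: 1.0
```

{"method": "play_rows", "body": {
  "increments": [
    {"offset":[0,0,-15],"twist":0,"grip":1},
    {"offset":[0,0,-40],"twist":0,"grip":1},
    {"offset":[0,0,-75],"twist":0,"grip":1},
    {"offset":[0,0,-100],"twist":0,"grip":1},
    {"offset":[0,0,-100],"twist":0,"grip":1}
  ]
}}

```text
time: 8.98
tool_pos: [0.5494, -0.157, 0.4457]
tool_rot: [0.005, 0.883, 0.47, 0.004]
contact_force: [-0.3, -0.9, 1.1]
gripper_width: 0.994
```

```bash
python3 - <<'E'
from h import *
for i in range(8): b=manip.grab_frame('scene');a=manip.grab_frame('top')
cv2.imwrite('pics/s3.png',np.hstack([cv2.resize(b[90:350,150:340],(380,520)),cv2.resize(a[90:310,200:470],(410,520))]))
print(tw('tin_mid','top'),tw('tin_mid','scene'),tw('pad_neg','scene'),tw('pad_pos','scene'),manip.state()['time'])
go(.4355,.0335,.25,9.7)
E
```

```text
[(0.72, [0.444, -0.306, 0.029])] [(0.64, [0.448, -0.305, 0.033])] [(0.68, [0.546, -0.159, 0.142]), (0.21, [0.743, 0.128, 0.003])] [] 9.9833
offset [  94.5 -200.    32.6] twist -0.762 j6 0.18
```

View pics/s3.png

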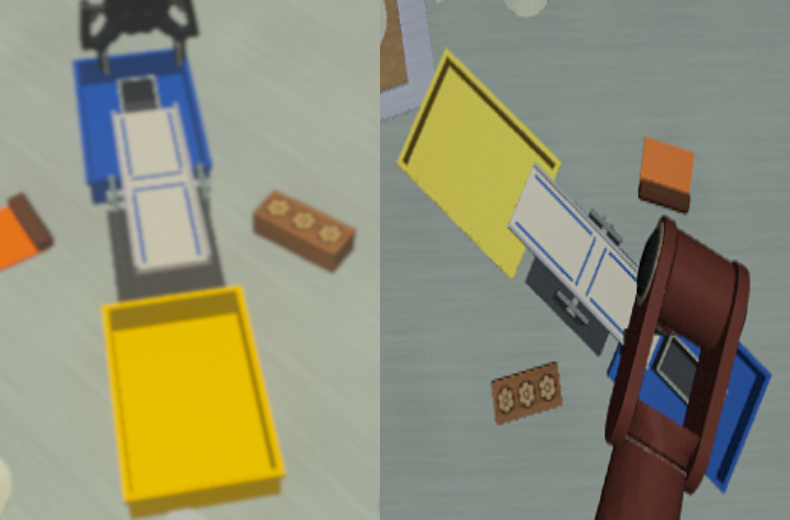

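Tin lies in the blue crate and the tray is back level (left panel). Next the mould.

{"method": "play_rows", "body": {
  "increments": [
    {"offset":[14,-30,5],"twist":-0.11,"grip":1},
    {"offset":[28,-60,10],"twist":-0.22,"grip":1},
    {"offset":[42,-90,15],"twist":-0.33,"grip":1},
    {"offset":[56,-120,20],"twist":-0.44,"grip":1},
    {"offset":[70,-150,26],"twist":-0.55,"grip":1}
  ]
}}

```text
time: 10.4
tool_pos: [0.4623, -0.0138, 0.4116]
tool_rot: [0.0, 0.721, 0.693, 0.0]
contact_force: [0.5, 0.1, 1.7]
gripper_width: 1.0
```

```bash
python3 -c "
from h import *
go(.4355,.0335,.25,9.7)"
```

```text
offset [ 46.2 -28.7   6.6] twist -0.208 j6 -0.15
```

{"method": "play_rows", "body": {
  "increments": [
    {"offset":[20,-12,3],"twist":-0.1,"grip":1},
    {"offset":[40,-25,6],"twist":-0.208,"grip":1},
    {"offset":[46,-29,7],"twist":-0.208,"grip":1},
    {"offset":[46,-29,7],"twist":-0.208,"grip":1}
  ]
}}

```text
time: 10.73
tool_pos: [0.4356, 0.0335, 0.4045]
tool_rot: [0.0, 0.646, 0.763, 0.0]
contact_force: [1.2, 0.7, -0.2]
gripper_width: 0.997
```

```bash
python3 - <<'E'
from h import *
b=manip.grab_frame('wrist');print(tw('mould_mid','wrist'),tw('mould','wrist'))
cv2.imwrite('pics/w3.png',b);go(.4355,.0335,.03,9.7)
E
```

```text
[(0.85, [0.439, 0.037, 0.019])] [(0.75, [0.437, 0.035, -0.001])]
offset [  2.1  -1.2 220. ] twist -0.006 j6 -0.26
```

View pics/w3.png

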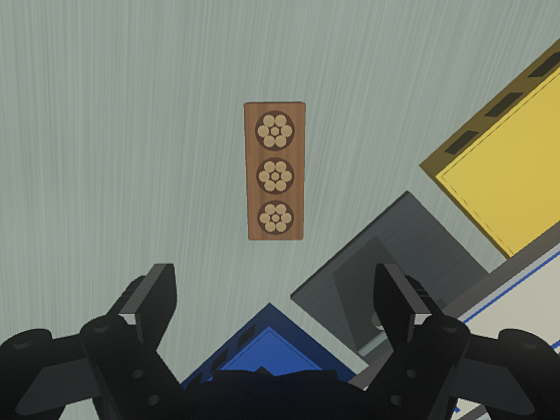

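```bash
python3 - <<'E'
from h import *
P=np.array([unproj(u,v,.042,'wrist')[:2] for u,v in [(245,102),(306,102),(303,240),(249,240)]])
c=P.mean(0);l=(P[0]+P[1]-P[2]-P[3])/2;a=np.degrees(np.arctan2(l[1],l[0]));print(c,np.linalg.norm(l),a,np.linalg.norm(P[0]-P[1]))
go(c[0],c[1],.030,a-90)
E
```

```text
[0.43821191 0.03218373] 0.14066381255785537 99.67513859333906 0.05719743346462939
offset [  0.4   1.3 220. ] twist -0.006 j6 -0.26
```

{"method": "play_rows", "body": {
  "increments": [
    {"offset":[0,1,40],"twist":0,"grip":1},
    {"offset":[0,1,80],"twist":0,"grip":1},
    {"offset":[0,1,120],"twist":0,"grip":1},
    {"offset":[0,1,155],"twist":0,"grip":1},
    {"offset":[0,1,185],"twist":0,"grip":1}
  ]
}}

```text
time: 11.3
tool_pos: [0.4371, 0.0316, 0.2171]
tool_rot: [-0.001, 0.647, 0.762, -0.001]
contact_force: [0.4, 0.2, 0.3]
gripper_width: 0.995
```

{"method": "play_rows", "body": {
  "increments": [
    {"offset":[0,0,20],"twist":0,"grip":1},
    {"offset":[0,0,34],"twist":0,"grip":1},
    {"offset":[0,0,34],"twist":0,"grip":0.6},
    {"offset":[0,0,34],"twist":0,"grip":0.4},
    {"offset":[0,0,34],"twist":0,"grip":0.4}
  ]
}}

```text
time: 11.72
tool_pos: [0.4384, 0.0319, 0.1871]
tool_rot: [0.001, 0.647, 0.763, 0.0]
contact_force: [-0.4, 0.1, -2.7]
gripper_width: 0.672
```

{"method": "play_rows", "body": {
  "increments": [
    {"offset":[0,0,0],"twist":0,"grip":0.4},
    {"offset":[0,0,0],"twist":0,"grip":0.4},
    {"offset":[0,0,0],"twist":0,"grip":0.4}
  ]
}}

```text
time: 11.97
tool_pos: [0.4377, 0.0324, 0.1866]
tool_rot: [0.001, 0.646, 0.763, 0.0]
contact_force: [1.0, -0.8, -0.5]
gripper_width: 0.669
```

{"method": "play_rows", "body": {
  "increments": [
    {"offset":[0,0,-25],"twist":0,"grip":0.4},
    {"offset":[0,0,-65],"twist":0,"grip":0.4},
    {"offset":[0,0,-105],"twist":0,"grip":0.4},
    {"offset":[0,0,-145],"twist":0,"grip":0.4},
    {"offset":[0,0,-185],"twist":0.1,"grip":0.4}
  ]
}}

```text
time: 12.38
tool_pos: [0.4364, 0.0328, 0.3722]
tool_rot: [-0.0, 0.684, 0.729, 0.0]
contact_force: [1.3, 0.4, -3.9]
gripper_width: 0.667
```

{"method": "play_rows", "body": {
  "increments": [
    {"offset":[0,0,-20],"twist":0.12,"grip":0.4},
    {"offset":[0,0,-30],"twist":0.24,"grip":0.4},
    {"offset":[0,0,-30],"twist":0.36,"grip":0.4},
    {"offset":[0,0,-30],"twist":0.48,"grip":0.4},
    {"offset":[0,0,-30],"twist":0.6,"grip":0.4}
  ]
}}

```text
time: 12.8
tool_pos: [0.4369, 0.0327, 0.4008]
tool_rot: [0.0, 0.87, 0.493, 0.0]
contact_force: [-0.4, -0.3, -3.9]
gripper_width: 0.668
```

```bash
python3 - <<'E'
from h import *
# target: 85 mm pad_pos; placed tin aligned at (.5485,-.1600); pivot 86 mm further along 56.1 deg
u=np.array([np.cos(np.radians(56.1)),np.sin(np.radians(56.1))])
print(np.array([.5485,-.160])+171*u/1000)
go(.6438,-.0175,.25,-33.9)
E
```

```text
[ 0.64387441 -0.0180679 ]
offset [ 63.4 203.2  -4.1] twist 0.051 j6 0.45
```

{"method": "play_rows", "body": {
  "increments": [
    {"offset":[8,25,0],"twist":0.02,"grip":0.4},
    {"offset":[20,60,0],"twist":0.05,"grip":0.4},
    {"offset":[31,100,0],"twist":0.05,"grip":0.4},
    {"offset":[42,135,0],"twist":0.05,"grip":0.4},
    {"offset":[53,170,0],"twist":0.05,"grip":0.4}
  ]
}}

```text
time: 13.22
tool_pos: [0.6119, -0.0088, 0.3999]
tool_rot: [-0.0, 0.881, 0.473, -0.0]
contact_force: [-0.5, 1.2, -3.5]
gripper_width: 0.668
```

```bash
python3 - <<'E'
from h import *
manip.grab_frame('scene');go(.6438,-.0178,.25,-33.9)
E
```

```text
offset [ 9.  26.2 -7.3] twist 0.005 j6 0.45
```

{"method": "play_rows", "body": {
  "increments": [
    {"offset":[5,14,0],"twist":0,"grip":0.4},
    {"offset":[9,26,0],"twist":0.005,"grip":0.4},
    {"offset":[9,26,0],"twist":0.005,"grip":0.4},
    {"offset":[9,26,0],"twist":0.005,"grip":0.4},
    {"offset":[9,26,0],"twist":0.005,"grip":0.4}
  ]
}}

```text
time: 13.68
tool_pos: [0.6365, -0.0151, 0.4003]
tool_rot: [-0.0, 0.882, 0.471, -0.0]
contact_force: [0.8, -0.2, -3.1]
gripper_width: 0.668
```

```bash
python3 - <<'E'
from h import *
b=manip.grab_frame('wrist');cv2.imwrite('pics/w4.png',b);c=manip.grab_frame('scene')
print(tool()[0],manip.state()['contact_force'],tw('pad_neg','scene'),tw('tray_mid','scene'),tw('tray_mid','wrist'))
go(.6438,-.0178,.25,-33.9)
E
```

```text
[ 0.63636119 -0.01499787  0.40072764] [-0.53616416 -0.39872433 -3.32486788] [(0.95, [0.548, -0.158, 0.146])] [(0.8, [0.597, -0.088, 0.149]), (0.24, [0.746, 0.127, 0.005])] []
offset [ 1.7  7.4 -4.1] twist 0.002 j6 0.45
```

View pics/w4.png

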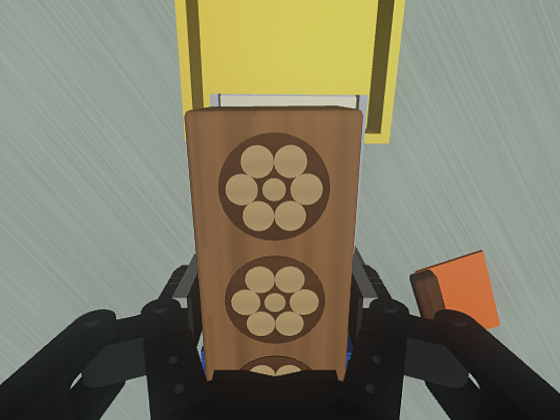

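```bash
python3 - <<'E'
from h import *
p,M=tool()
for u,v,z in [(288,95,.15),(218,98,.15),(358,98,.15),(210,96,.158),(367,96,.158),(275,110,.255)]:
    d=unproj(u,v,z,'wrist')-p;print((u,v),(d@M[:,0]*1000).round(1),(d@M[:,1]*1000).round(1))
E
```

```text
(288, 95) 76.9 8.2
(218, 98) 75.0 -35.1
(358, 98) 75.1 51.5
(210, 96) 76.2 -38.6
(367, 96) 76.3 54.9
(275, 110) 72.1 0.0
```

{"method": "play_rows", "body": {
  "increments": [
    {"offset":[1,4,0],"twist":0,"grip":0.4},
    {"offset":[1,8,0],"twist":0,"grip":0.4},
    {"offset":[1,8,20],"twist":0,"grip":0.4},
    {"offset":[1,8,35],"twist":0,"grip":0.4},
    {"offset":[1,8,45],"twist":0,"grip":0.4}
  ]
}}

```text
time: 14.35
tool_pos: [0.644, -0.0191, 0.3529]
tool_rot: [-0.001, 0.882, 0.471, -0.001]
contact_force: [-0.7, 0.9, -4.6]
gripper_width: 0.665
```

```bash
python3 - <<'E'
from h import *
for _ in range(3): manip.grab_frame('scene')
p=tool()[0];go(.6438,-.0178,.25,-33.9);print(p,'down to underside .151:',p[2]-.1866-.151,manip.state()['contact_force'])
E
```

```text
offset [  1.1  -0.4 -51.6] twist 0.002 j6 0.45
[ 0.64391646 -0.01893334  0.35338248] down to underside .151: 0.01578247957783155 [ 0.1962358   0.61923267 -3.98144545]
```

{"method": "play_rows", "body": {
  "increments": [
    {"offset":[1,0,5],"twist":0,"grip":0.4},
    {"offset":[1,0,10],"twist":0,"grip":0.4},
    {"offset":[1,0,13],"twist":0,"grip":0.4},
    {"offset":[1,0,13],"twist":0,"grip":0.4}
  ]
}}

```text
time: 14.83
tool_pos: [0.6447, -0.0181, 0.3419]
tool_rot: [-0.0, 0.882, 0.471, -0.0]
contact_force: [-0.1, -0.2, -2.5]
gripper_width: 0.668
```

```bash
python3 - <<'E'
from h import *
for _ in range(3): b=manip.grab_frame('scene')
cv2.imwrite('pics/s4.png',cv2.resize(b[90:290,150:340],None,fx=3,fy=3))
p=tool()[0];go(.6438,-.0178,.25,-33.9);print(p,'down:',p[2]-.1866-.151,manip.state()['contact_force'])
E
```

```text
offset [ -0.4  -1.2 -62.1] twist 0.002 j6 0.45
[ 0.64497643 -0.01811396  0.34292159] down: 0.005321585233218823 [ 0.54934064 -0.09267814 -4.03083144]
```

View pics/s4.png

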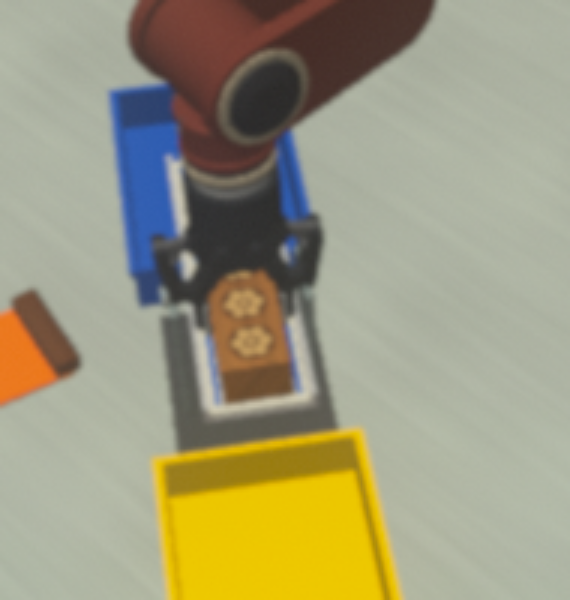

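Mould is centred over the yellow-side half, about 5 mm above the liner.

{"method": "play_rows", "body": {
  "increments": [
    {"offset":[0,-1,1],"twist":0,"grip":0.4},
    {"offset":[0,-1,2],"twist":0,"grip":0.4},
    {"offset":[0,-1,3],"twist":0,"grip":0.4},
    {"offset":[0,-1,4],"twist":0,"grip":0.4},
    {"offset":[0,-1,4],"twist":0,"grip":0.4}
  ]
}}

```text
time: 15.4
tool_pos: [0.644, -0.0176, 0.3383]
tool_rot: [-0.0, 0.882, 0.471, -0.0]
contact_force: [0.4, 0.6, -3.8]
gripper_width: 0.667
```

```bash
python3 - <<'E'
from h import *
F=[]
for _ in range(6): b=manip.grab_frame('scene');F.append(manip.state()['contact_force'][2])
p=tool()[0];print(p,'down:',p[2]-.1866-.151,np.mean(F))
E
```

```text
[ 0.64410778 -0.01760385  0.33869668] down: 0.0010966763858503425 -3.658418666536575
```

{"method": "play_rows", "body": {
  "increments": [
    {"offset":[0,0,1],"twist":0,"grip":0.4},
    {"offset":[0,0,2],"twist":0,"grip":0.4},
    {"offset":[0,0,2.5],"twist":0,"grip":0.4},
    {"offset":[0,0,2.5],"twist":0,"grip":0.4}
  ]
}}

```text
time: 16.03
tool_pos: [0.6441, -0.0175, 0.3361]
tool_rot: [-0.0, 0.882, 0.471, 0.0]
contact_force: [0.2, 0.1, -3.8]
gripper_width: 0.67
```

```bash
python3 - <<'E'
from h import *
F=[]
for _ in range(6): b=manip.grab_frame('scene');F.append(manip.state()['contact_force'][2])
p=tool()[0];print(p,'underside:',p[2]-.1866,np.mean(F))
E
```

```text
[ 0.64406888 -0.01755945  0.33609229] underside: 0.14949229366693345 -3.4506001500053345
```

{"method": "play_rows", "body": {
  "increments": [
    {"offset":[0,0,0],"twist":0,"grip":1},
    {"offset":[0,0,0],"twist":0,"grip":1},
    {"offset":[0,0,0],"twist":0,"grip":1},
    {"offset":[0,0,0],"twist":0,"grip":1}
  ]
}}

```text
time: 16.67
tool_pos: [0.6443, -0.0176, 0.337]
tool_rot: [0.0, 0.882, 0.471, 0.001]
contact_force: [-0.3, 0.7, -0.2]
gripper_width: 0.999
```

{"method": "play_rows", "body": {
  "increments": [
    {"offset":[0,0,-15],"twist":0,"grip":1},
    {"offset":[0,0,-40],"twist":0,"grip":1},
    {"offset":[0,0,-75],"twist":0,"grip":1},
    {"offset":[0,0,-100],"twist":0,"grip":1},
    {"offset":[0,0,-120],"twist":0,"grip":1}
  ]
}}

```text
time: 17.08
tool_pos: [0.6441, -0.0176, 0.4612]
tool_rot: [0.002, 0.882, 0.471, 0.002]
contact_force: [0.7, -0.4, 0.9]
gripper_width: 0.999
```

```bash
python3 - <<'E'
from h import *
for i in range(25): b=manip.grab_frame('scene')
a=manip.grab_frame('top')
cv2.imwrite('pics/s5.png',np.hstack([cv2.resize(b[90:350,120:340],(440,520)),cv2.resize(a[90:310,200:470],(350,520))]))
for q in ['mould_mid','tin_mid','pad_neg','pad_pos','bottle','cup','scraper']: print(q,tw(q,'scene'),tw(q,'top'))
print(manip.state()['time'],tool()[0])
E
```

```text
mould_mid [(0.78, [0.731, 0.122, 0.022])] [(0.92, [0.735, 0.117, 0.032])]
tin_mid [(0.6, [0.733, 0.119, 0.026])] [(0.95, [0.445, -0.308, 0.029])]
pad_neg [(0.95, [0.548, -0.16, 0.149])] [(0.76, [0.551, -0.154, 0.151])]
pad_pos [(0.59, [0.647, -0.012, 0.151])] [(0.91, [0.646, -0.019, 0.146]), (0.26, [0.454, -0.304, 0.006])]
bottle [(0.69, [0.659, 0.412, 0.003])] [(0.63, [0.662, 0.412, 0.001])]
cup [(0.93, [0.49, 0.532, -0.004]), (0.64, [0.657, 0.413, 0.004])] [(0.85, [0.493, 0.536, 0.002])]
scraper [(0.75, [0.732, -0.274, -0.002])] [(0.8, [0.732, -0.276, 0.004])]
19.0833 [ 0.64407932 -0.01755352  0.45609433]
```

View pics/s5.png

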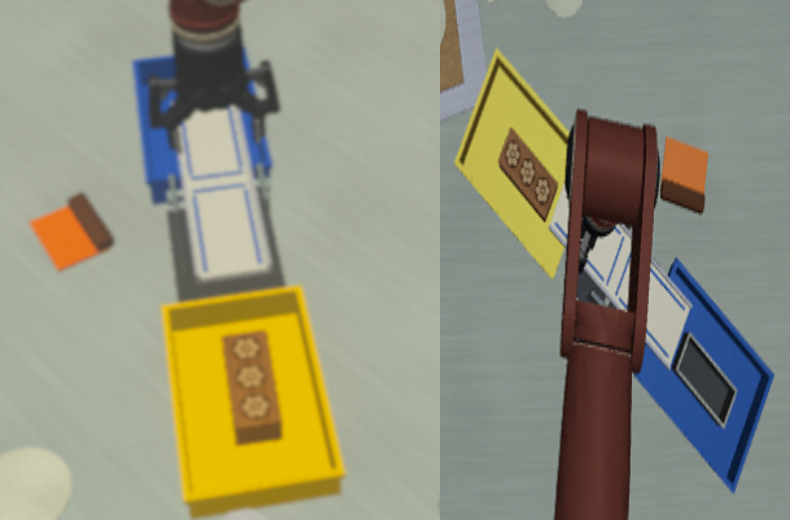

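Both forms lie in their crates, the tray is level and the gripper is clear. I hand the job in.

```bash
python3 -c "
from plant import manip
print(manip.job_done())"
```

```text
the job is handed in; nothing more can be done
None
```

Both baking forms are in their crates, and I handed the job in at about 19 s of the 72 s allowed. I set the tin on the blue-crate half of the level tray first and released it, and it slid into the wash crate. Once the tray was level again, I sent the mould off the other half into the yellow dry-storage crate the same way.

**Last checks:** The final pictures show the tin in the blue crate, the mould in the yellow crate, the tray level and the gripper clear above it. The bottle, cup and scraper are within a few mm of where they started.

**Disagreements and uncertainty:**
- In the last scene picture the network placed the tin at the mould's spot in the yellow crate (p 0.6). The gripper and tray hide the tin in that view. The top camera finds it in the blue crate (p 0.95), and the picture agrees.
- The moment each form touched the tray was too faint to read clearly from the force sensor. I judged it from height instead: by my estimate each underside was within about 1 mm of the liner when I let go.

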